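Find the recipe stand with the tired clip

TASK

One of the three loaded recipe stands has a clip that has lost its spring: find it by pulling gently up on the cards, without hauling a good stand up off the counter by its card. Draw the card out of the weak clip and press it fully home in the clip of the empty spare stand, then set the emptied weak stand aside on the wooden board for mending. The good stands stay where they are with their cards fully home, and the fruit and the timer are left alone.

Things in the scene. Friction and masses are not known exactly. Their poses are not given: they have to be found in the camera images.
- card_1: Stiff recipe card clipped upright in a stand: white, ruled, 110 (y) x 80 (z) x 3 mm (x), 40 g, with a wooden rail 114 x 12 mm, 10 mm thick (x), along its top edge to grip. Origin: middle of the lower edge; z up, x its normal away from the clip's sprung jaw; the rail's middle is 86 mm above the origin. Starts fully home, lower edge on the clip's floor, 38 mm above the counter.
- card_2: Recipe card as card_1, in a like stand. The three loaded stands are loose, 0.5 kg each: dark cast foot 60 (card's x) x 96 (y) x 28 mm high, a steel spring clip 44 mm wide (y) standing on it to 84 mm. Foot and clip are centred under the card within 4 mm and square to it at the start. With no card in it, a stand can be gripped by its foot across x from above.
- card_3: Recipe card as card_1, in a like stand. In two of the three loaded stands the spring is good: the card would slip only at 6 N or more, so the whole stand (5 N) comes up first. In the third it is tired: its card slips at 3 N or less. They look alike; which stand holds which card changes, only the pull tells.
- spare_stand: Empty stand, built as the others (foot 60 x 96 x 28 mm), with a good spring. Origin: centre of the foot's underside; z up. The clip's slot is the plane x = 0 (sprung jaw at -x); closed floor at z = 38 mm, lips at 62 mm about 1 mm apart, flaring to about 10 mm apart at 80 mm. Pushing a card in takes 8 to 20 N, least when it rubs on the sprung jaw only.
- board: Wooden chopping board lying flat and fixed, 170 (x) x 260 (y) mm, 22 mm thick; origin at the centre of its underside, z up. The place for what needs mending.
- mandarin: Mandarin, 61 mm across, a bystander; origin at its underside.
- timer: Round clockwork kitchen timer, 69 mm across, 44 mm high, a bystander; origin at the centre of its underside.
- avocado: Avocado, 89 x 65 x 63 mm, lying, a bystander; origin at its underside.
- jaw_a (a joint): Angle of the sprung jaw of one of the loaded stands (not told which, nor whether good): about 0 with a card between the lips, -0.06 when empty and closed, larger when opened.
- jaw_b (a joint): Angle of the sprung jaw of another of the loaded stands (not told which, nor whether good): about 0 with a card between the lips, -0.06 when empty and closed, larger when opened.
- jaw_c (a joint): Angle of the sprung jaw of the third of the loaded stands (not told which, nor whether good): about 0 with a card between the lips, -0.06 when empty and closed, larger when opened.
Not all that is in view belongs to the job. Leave any turquoise look-alike of the spare_stand alone.

How it is judged:
By the outcome, as a careful person would: the job done as asked, in the order asked, and still so for the second after the job is handed in, with the robot touching nothing.
It also fails if it takes over 72 s, if anything falls off the work surface, if the arm or the gripper's body presses on something with over 40 N, if the wrist force passes 120 N, or if a joint passes its speed limit or range.

ROBOT

A 6-joint arm with a two-finger parallel gripper is mounted at the origin on the work surface; the furniture and walls round the work are solid. World frame = base frame: x ahead of the robot, y to its left, z up, the work surface at z = 0. Lengths are in m, angles in rad, forces in N, time in s.
With the tool pointing down it reaches from about 0.25 to 0.775 m from the base axis. Payload 4 kg.
Tool frame: the origin (TCP) lies at the very end of the fingers, on their centre line; the grasp point (between the pads) lies 19 mm behind it (robot.grasp_offset is the distance from the TCP to the grasp point, in m); z points along the fingers, y is the line along which they close (so a half turn about z gives the same grasp; the last joint's range is limited). The gripper opens to 94 mm and grips with 3 to 60 N. Pads are 16 mm wide; open, the fingers measure 119 mm over their backs; the gripper's body (75 mm by 177 mm) begins 78 mm behind the grasp point.
Start: joints at [-1.327, 0.087, 1.371, -0, 1.684, -0.103], TCP at [0.187, -0.517, 0.166] pointing down, gripper open.
Joint ranges: [-3.1, 3.1], [-0.76, 2.03], [0.27, 2.55], [-1.08, 4.22], [0.17, 2.65], [-2.57, 2.57]. Speed limits (rad/s): [2.79, 2.79, 3.14, 3.14, 3.14, 3.14].

INTERFACE

Orientations are given as a 3x3 rotation matrix whose columns are the frame's x, y, z axes.
In Python, from cell import robot, vision gives the robot as it stands. The module is installed in compiled form; this text tells all that it offers.
- The arm moves only by the tool arm_command, never from a script. Its argument "series" is one flat list of numbers, 7 for each row, row after row: the finger opening in mm, from 0 to 94, then the shift along the tool's x, y, z in mm, then the turn, a rotation vector about the tool's x, y, z in degrees. A call has 1 to 12 rows; each row shifts and turns the commanded pose from where the row before left it, along the tool's axes as they then stand; what a row does not reach is not made up. A row lasts 1/10 s, in which the tool goes at most 50 mm and 8.59 degrees, less where a joint would pass 70% of its speed; a pose out of reach is approached as far as the arm can. A call with a gripper value outside its range is refused whole. The fingers move at their own pace and stop on an object; "grip_force" is the grip in N (left out, the last holds). Time passes only in rows, so rows that do not move let the fingers close. It gives the time, the measured TCP pose, the force, the opening and the grip force at its end, in the units of the state.
- robot.read_state(): the state, without advancing time (a new reading comes with each control period).
- vision.get_image(name): name is "scene" or "top" or "wrist"; returns the picture (400x640x3 uint8, blue, green, red); there is no depth.
- vision.camera_model(name): a dict with "fx", "fy", "cx", "cy" (pixels), "R" (3x3) and "t" (3): a world point X has camera coordinates R X + t. Camera axes: x right, y down, z forward; pixel columns grow to the right and rows downward; lengths in m; the calibration is good to about 2 mm. A picture is of the moment at which its call begins: read the wrist's pose just before it. camera_model takes no time and is no camera call; for the wrist camera it gives the pose at the moment of the call.
- robot.sign_off(): hands the job in; it is judged then, once.
The state is a dict: "clock": time; "q": joint angles; "qvel": joint speeds; "joint_efforts": joint torques, N m; "position": TCP position; "tool_rot": TCP orientation; "ft_force": force on the tool from outside, world axes, zero at the start; "wrist_torque": the same for the moment, N m; "finger_gap": finger opening in m; "finger_force": force on a finger pad.
Only numpy, scipy, OpenCV 4.12 (cv2) and the standard library are available. Lean on these libraries where they do the work, as an engineer would, in place of code of your own. Each camera call takes 0.05 s, during which the arm holds its last target. There are 200 camera calls.

## Working session

There is one attempt and no reset: what is moved stays moved. The work goes in short steps, Python scripts to look and compute and a tool call to move; the robot and the scene stay as the last step left them, time stands still between calls to the robot, and variables do not carry over. Pictures are saved under pics/ and viewed, at most 10 in all, crops included, and the job is handed in when it is done.

Besides the shell and the picture viewer there is one more tool, called after ">>>" by a JSON object that holds its "method" and its "body". arm_command: Moves the arm, as the interface text tells. Its arguments: {"type":"object","properties":{"series":{"type":"array"},"grip_force":{"type":"number"}},"required":["series"]}

```bash
mkdir -p pics; python3 - <<'E'
from cell import robot, vision
import cv2,numpy as np
s=robot.read_state(); print(s['clock'],s['position'],np.round(s['tool_rot'],3),s['ft_force'],s['finger_gap'])
for n in ('scene','top'):
    cv2.imwrite(f'pics/{n}0.png',vision.get_image(n))
    m=vision.camera_model(n); print(n,m['fx'],m['cx'],m['cy'],np.round(-m['R'].T@m['t'],3),np.round(m['R'],2).tolist())
E
```

```text
0.0 [ 0.18676635 -0.51663759  0.16511017] [[ 0.94   0.34  -0.001]
 [ 0.34  -0.94   0.002]
 [ 0.    -0.002 -1.   ]] [ 0.11861298  0.16617109 -0.41615444] 0.09374899428797862
scene 483.04371752604385 311.9693780378876 202.21244293645591 [1.543 0.363 0.997] [[-0.25, 0.97, -0.01], [0.63, 0.15, -0.76], [-0.74, -0.2, -0.64]]
top 391.58483385484533 321.4493538383115 198.52539391795418 [0.422 0.066 1.041] [[0.02, -1.0, 0.03], [-1.0, -0.03, -0.05], [0.05, -0.03, -1.0]]
```

View pics/scene0.png

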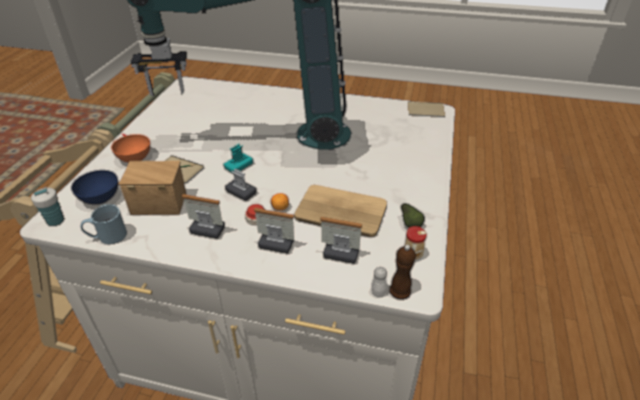

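View pics/top0.png

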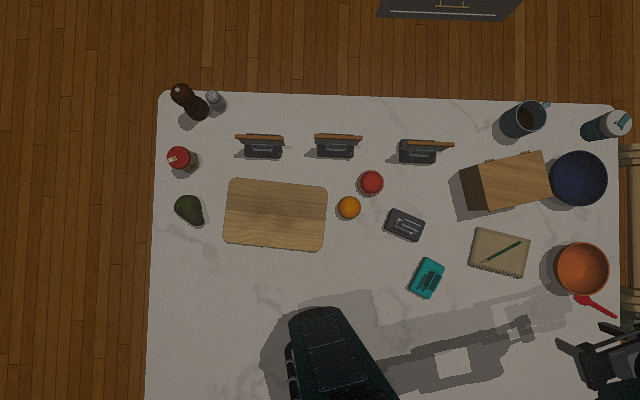

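The top view shows the cards' rails at about (259,137), (338,137) and (426,144). The spare stand is at (404,225), the board at (275,214), and the turquoise decoy at (427,278). I'll enlarge these for exact pixels.

```bash
python3 - <<'E'
import cv2
a=cv2.imread('pics/top0.png')[120:250,220:470]; a=cv2.resize(a,None,fx=3.2,fy=3.2,interpolation=cv2.INTER_CUBIC)
cv2.imwrite('pics/top_c.png',cv2.convertScaleAbs(a,alpha=1.6))
b=cv2.imread('pics/scene0.png')[160:270,170:370]; b=cv2.resize(b,None,fx=4,fy=4,interpolation=cv2.INTER_CUBIC)
cv2.imwrite('pics/scene_c.png',b)
E
```

```text
(no output)
```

View pics/top_c.png

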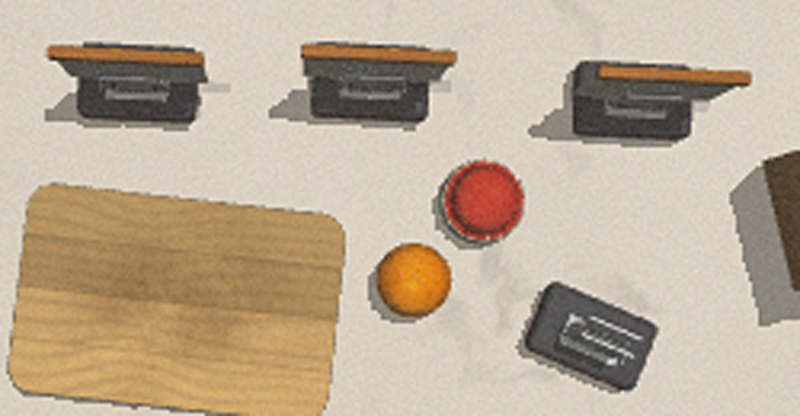

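View pics/scene_c.png

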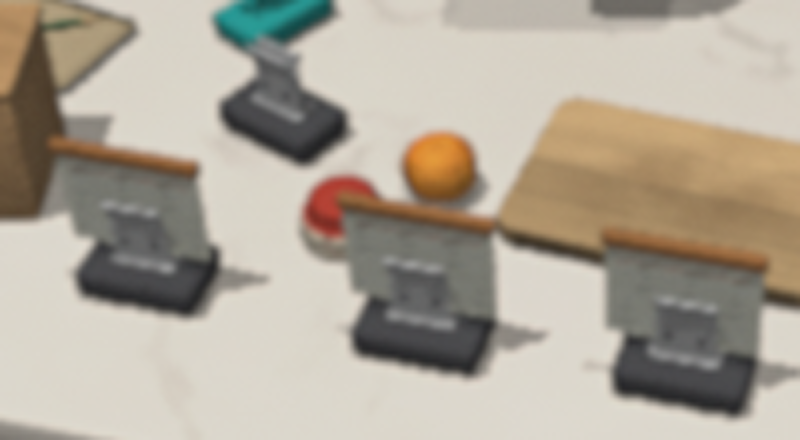

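Enlarged top crop, rail end pairs: A (48,52)-(204,58), B (302,50)-(456,58), C (599,72)-(750,79). Spare foot corners: (553,283), (657,318), (630,391), (524,350). Scene crop rail ends: C (50,144)-(197,169), B (340,200)-(494,224), A (605,236)-(766,262).

```bash
cat > h.py <<'E'
from cell import robot, vision
import numpy as np, cv2
from scipy.spatial.transform import Rotation as Ro
def ray(m,p):
    d=np.array([(p[0]-m['cx'])/m['fx'],(p[1]-m['cy'])/m['fy'],1.]); return -m['R'].T@m['t'], m['R'].T@d
def tri(obs):
    A=np.zeros((3,3));b=np.zeros(3);L=[]
    for m,p in obs:
        c,d=ray(m,p); d/=np.linalg.norm(d); P=np.eye(3)-np.outer(d,d); A+=P;b+=P@c;L.append((P,c))
    X=np.linalg.solve(A,b); return X,[np.linalg.norm(P@(X-c))*1e3 for P,c in L]
def plane(m,p,z):
    c,d=ray(m,p); return c+d*(z-c[2])/d[2]
def go(target,yaw=None):
    "shift (mm, in tool axes now) and tool-frame turn (deg) to a pose pointing straight down, tool y at yaw deg"
    s=robot.read_state(); R=s['tool_rot']; d=R.T@(np.array(target)-s['position'])*1e3
    y0=np.degrees(np.arctan2(R[1,1],R[0,1])); yaw=y0 if yaw is None else yaw
    y=np.radians(yaw); Rt=np.array([[-np.sin(y),np.cos(y),0],[np.cos(y),np.sin(y),0],[0,0,-1]]).T
    Rt=np.stack([[-np.sin(y),np.cos(y),0],[np.cos(y),np.sin(y),0],[0,0,-1]],1)
    if np.linalg.det(Rt)<0: Rt[:,0]*=-1
    print('shift',np.round(d,1),'turn',np.round(Ro.from_matrix(R.T@Rt).as_rotvec(degrees=True),2))
    return Rt
def st():
    s=robot.read_state(); print('t',round(s['clock'],2),'pos',np.round(s['position']*1e3,1),'F',np.round(s['ft_force'],2),'gap',round(s['finger_gap']*1e3,1),'ff',np.round(s['finger_force'],1)); return s
E
python3 - <<'E'
from h import *
T=vision.camera_model('top');S=vision.camera_model('scene')
t=lambda p:(p[0]/3.2+220-.34,p[1]/3.2+120-.34); s=lambda p:(p[0]/4+170-.375,p[1]/4+160-.375)
for n,a,b,c,d in [('A',(48,52),(204,58),(766,262),(605,236)),('B',(302,50),(456,58),(494,224),(340,200)),('C',(599,72),(750,79),(197,169),(50,144))]:
    l,e=tri([(T,t(a)),(S,s(c))]); r,f=tri([(T,t(b)),(S,s(d))]); 
    print(n,np.round(l,4),np.round(r,4),'mid',np.round((l+r)/2,4),'len',np.linalg.norm(l-r),'normal ang',np.degrees(np.arctan2(-(l-r)[0],(l-r)[1])),np.round(e+f,1))
    print('  plane', np.round(plane(T,t(a),.13),4),np.round(plane(T,t(b),.13),4))
P=[plane(T,t(p),.028) for p in [(553,283),(657,318),(630,391),(524,350)]]; print(np.round(P,4), np.mean(P,0))
P=[plane(T,t(p),.022) for p in [(40,184),(345,213),(325,416),(8,390)]]; print('board',np.round(P,4), np.mean(P,0))
print('mand',plane(T,t((414,279)),.03),'timer',plane(T,t((484,200)),.044))
s_=robot.read_state();print(s_['q'])
E
```

```text
A [0.6079 0.247  0.1288] [0.6067 0.1354 0.1272] mid [0.6073 0.1912 0.128 ] len 0.11156955964826627 normal ang -0.6117717717134444 [0.2 0.2 2.3 2.3]
  plane [0.6077 0.2465 0.13  ] [0.6067 0.133  0.13  ]
B [0.6147 0.0621 0.1297] [ 0.6124 -0.0504  0.1267] mid [0.6136 0.0058 0.1282] len 0.11255270273166999 normal ang -1.162526250555766 [0.6 0.6 1.9 1.9]
  plane [0.6148 0.0615 0.13  ] [ 0.6123 -0.0519  0.13  ]
C [ 0.6053 -0.1578  0.1276] [ 0.6036 -0.271   0.1273] mid [ 0.6044 -0.2144  0.1274] len 0.11324548900907402 normal ang -0.8785463838542978 [0.8 0.8 0.5 0.5]
  plane [ 0.6051 -0.1579  0.13  ] [ 0.6032 -0.2705  0.13  ]
[[ 0.4515 -0.1477  0.028 ]
 [ 0.4251 -0.2332  0.028 ]
 [ 0.3655 -0.2118  0.028 ]
 [ 0.3966 -0.1249  0.028 ]] [ 0.40969517 -0.17940782  0.028     ]
board [[0.5216 0.2706 0.022 ]
 [0.5045 0.0226 0.022 ]
 [0.3394 0.0349 0.022 ]
 [0.3547 0.2904 0.022 ]] [0.43006012 0.15460771 0.022     ]
mand [ 0.45187054 -0.03419091  0.03      ] timer [ 0.51616181 -0.08770363  0.044     ]
[-1.32710855e+00  8.78880915e-02  1.37208611e+00  6.21039942e-08
  1.68364847e+00 -1.03071237e-01]
```

>>> {"method": "arm_command", "body": {"series": [94,0,0,-10,0,0,-7.7,94,0,0,-10,0,0,-7.7,94,0,0,-10,0,0,-7.7,94,0,0,-10,0,0,-7.7,94,0,0,-10,0,0,-7.7,94,0,0,-10,0,0,-7.7,94,0,0,-10,0,0,-7.7,94,0,0,-10,0,0,-7.7,94,0,0,-10,0,0,-7.7]}}

```text
clock: 1.0
position: [0.1869, -0.517, 0.256]
tool_rot: [[0.009, 1.0, -0.0], [1.0, -0.009, 0.001], [0.001, -0.0, -1.0]]
ft_force: [-0.8, -0.3, -0.0]
finger_gap: 0.0942
finger_force: 0.0
```

>>> {"method": "arm_command", "body": {"series": [94,22,35,0,0,0,0,94,22,35,0,0,0,0,94,22,35,0,0,0,0,94,22,35,0,0,0,0,94,22,35,0,0,0,0,94,22,35,0,0,0,0,94,22,35,0,0,0,0,94,22,35,0,0,0,0,94,22,35,0,0,0,0,94,22,35,0,0,0,0,94,22,35,0,0,0,0,94,22,35,0,0,0,0]}}

```text
clock: 2.2
position: [0.6118, -0.2582, 0.2555]
tool_rot: [[0.014, 1.0, -0.001], [1.0, -0.014, 0.0], [0.0, -0.001, -1.0]]
ft_force: [-0.1, -1.3, -0.7]
finger_gap: 0.0942
finger_force: 0.0
```

```bash
python3 - <<'E'
from h import *
st(); m=vision.camera_model('wrist'); im=vision.get_image('wrist'); np.save('w1.npy',m,allow_pickle=True)
print(np.round(-m['R'].T@m['t'],3),np.round(m['R'],2).tolist(),m['fx'])
cv2.imwrite('pics/w1.png',im); go([.6044,-.2144,.20],-1)
E
```

```text
t 2.2 pos [ 611.8 -258.2  255.5] F [-0.06 -1.35 -0.66] gap 94.2 ff 0.0
[ 0.614 -0.178  0.474] [[1.0, -0.01, 0.0], [-0.01, -0.96, 0.27], [-0.0, -0.27, -0.96]] 308.2366370809437
shift [ 38.7 -12.5  53.5] turn [ 0.04 -0.27  0.57]
```

View pics/w1.png

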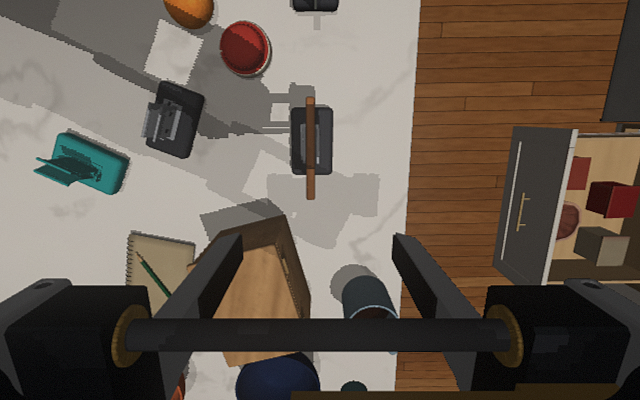

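Wrist view: card C's rail runs from (310,97) to (311,199), and the spare stand's foot is around (174,119), with its clip to the left from perspective.

```bash
python3 - <<'E'
from h import *
m=np.load('w1.npy',allow_pickle=True).item()
a=plane(m,(310,97),.13);b=plane(m,(311,199),.13);print(np.round(a,4),np.round(b,4),(a+b)/2)
T=vision.camera_model('top');t=lambda p:(p[0]/3.2+220-.34,p[1]/3.2+120-.34)
print(tri([(T,t((599,72))),(m,(310,97))]),tri([(T,t((750,79))),(m,(311,199))]))
im=cv2.imread('pics/w1.png')[60:180,110:350]
cv2.imwrite('pics/w1c.png',cv2.convertScaleAbs(cv2.resize(im,None,fx=3.3,fy=3.3,interpolation=cv2.INTER_CUBIC),alpha=1.7))
go([.6044,-.2144,.106],-1)
E
```

```text
[ 0.6069 -0.159   0.13  ] [ 0.6059 -0.2706  0.13  ] [ 0.60637066 -0.21479125  0.13      ]
(array([ 0.60643907, -0.1589268 ,  0.12484358]), [np.float64(0.42665513390139026), np.float64(0.426655133901507)]) (array([ 0.60541277, -0.27383807,  0.11965336]), [np.float64(0.4754425330091792), np.float64(0.4754425330092475)])
shift [ 38.2 -12.6 147.5] turn [ 0.04 -0.27  0.57]
```

View pics/w1c.png

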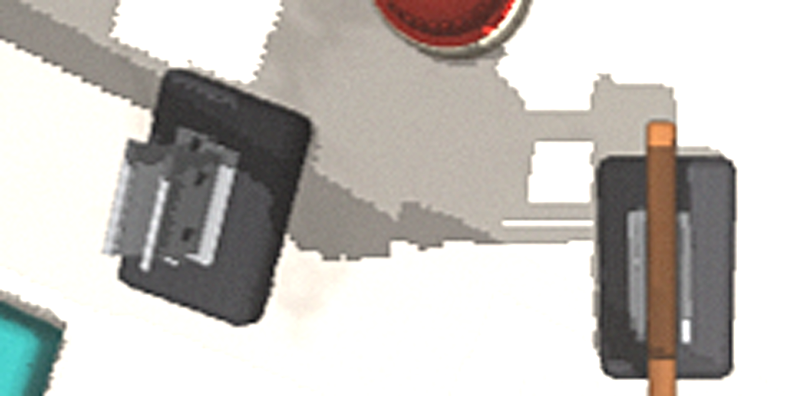

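>>> {"method": "arm_command", "body": {"series": [60,20,-4,0,0,0,0.5,60,18,-3,20,0,-0.3,0,60,0,0,35,0,0,0,60,0,0,35,0,0,0,40,0,0,35,0,0,0,30,0,0,15,0,0,0,24,0,0,7,0,0,0,20,0,0,0,0,0,0,20,0,0,0,0,0,0,20,0,0,0,0,0,0], "grip_force": 5}}

```text
clock: 3.25
position: [0.6057, -0.2226, 0.1118]
tool_rot: [[0.023, 1.0, 0.004], [1.0, -0.023, -0.007], [-0.007, 0.004, -1.0]]
ft_force: [1.1, 0.3, 0.4]
finger_gap: 0.0209
finger_force: 0.0
```

```bash
python3 - <<'E'
from h import *
st(); m=vision.camera_model('wrist'); im=vision.get_image('wrist'); np.save('w2.npy',m,allow_pickle=True)
cv2.imwrite('pics/w2.png',im)
F=[]
for i in range(5): vision.get_image('wrist'); F.append(robot.read_state()['ft_force'])
print(np.mean(F,0),np.std(F,0)); go([.6054,-.2148,.106],-1)
E
```

```text
t 3.25 pos [ 605.7 -222.6  111.8] F [1.09 0.26 0.36] gap 20.9 ff 0.0
[ 0.49914074 -0.40560488  0.04560652] [0.38869454 0.49022093 0.67736362]
shift [7.3 0.6 3.8] turn [ 0.04  0.32 -0.33]
```

View pics/w2.png

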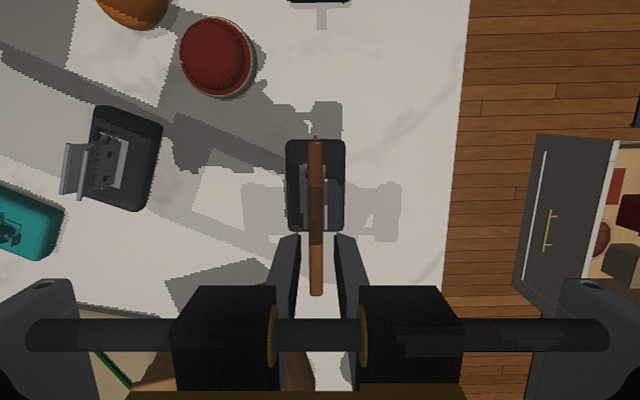

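The open fingers straddle rail C: their inner faces are near columns 299 and 336, with the rail at 316. I'll centre in y, then close.

>>> {"method": "arm_command", "body": {"series": [20,7,0.5,4,0,0.3,0,20,0,0,0,0,0,0,5,0,0,0,0,0,0,5,0,0,0,0,0,0,5,0,0,0,0,0,0,5,0,0,0,0,0,0], "grip_force": 12}}

```text
clock: 4.15
position: [0.6051, -0.2151, 0.1053]
tool_rot: [[0.023, 1.0, 0.0], [1.0, -0.023, -0.0], [-0.0, 0.0, -1.0]]
ft_force: [-0.1, -0.5, 0.4]
finger_gap: 0.005
finger_force: 0.0
```

```bash
cat >> h.py <<'E'
def avg(n=10):
    F=[]
    for i in range(n): vision.get_image('wrist'); F.append(np.r_[robot.read_state()['ft_force'],robot.read_state()['wrist_torque']])
    print('F',np.round(np.mean(F,0),2),'+-',np.round(np.std(F,0)/n**.5,2)); st()
E
python3 -c "
from h import *
avg()"
```

```text
F [ 0.07  0.04  0.22 -0.04 -0.09 -0.  ] +- [0.15 0.12 0.11 0.01 0.01 0.01]
t 4.65 pos [ 605.1 -215.   105.3] F [ 0.82 -0.21 -0.02] gap 5.2 ff 0.0
```

```bash
python3 - <<'E'
from h import *
a=vision.get_image('wrist')[100:340,180:460];b=vision.get_image('scene')[170:270,150:270]
a=cv2.resize(a,None,fx=1.5,fy=1.5);b=cv2.resize(b,(432,360),interpolation=cv2.INTER_CUBIC)
cv2.imwrite('pics/c3.png',cv2.convertScaleAbs(np.hstack([a,b])[:,:800],alpha=1.5))
E
```

```text
(no output)
```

View pics/c3.png

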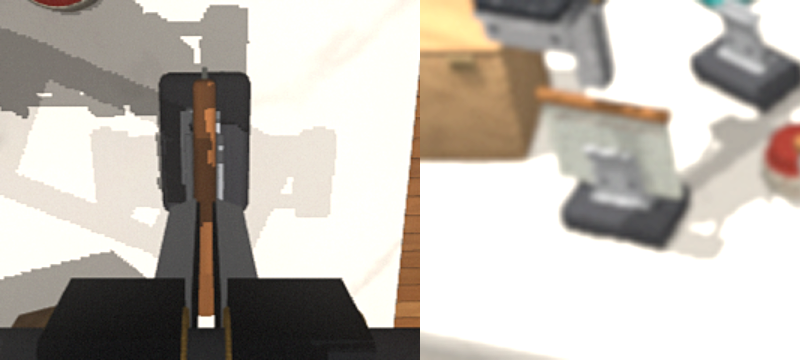

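The right crop shows the finger ending at about scene (197,187), at or above the rail. I'll project the TCP to compare.

```bash
python3 - <<'E'
from h import *
def pr(m,X): c=m['R']@np.array(X)+m['t']; return np.round([m['fx']*c[0]/c[2]+m['cx'],m['fy']*c[1]/c[2]+m['cy']],1)
S=vision.camera_model('scene');W=vision.camera_model('wrist');p=robot.read_state()['position']
for X in (p,p+[0,0,.019],p+[0,0,.08],[.605,-.158,.13],[.605,-.271,.13],[.605,-.215,.118]): print(np.round(X,3),'scene',pr(S,X),'wrist',pr(W,X))
w=vision.get_image('wrist')
print('wrist rail orange mask rows per col:'); 
hsv=cv2.cvtColor(w,cv2.COLOR_BGR2HSV)
mk=cv2.inRange(hsv,(5,120,30),(20,255,255))
for y in range(140,330,10):
    xs=np.where(mk[y,280:350])[0]+280; print(y,xs.min() if len(xs) else None,xs.max() if len(xs) else None)
E
```

```text
[ 0.605 -0.215  0.105] scene [201.1 204.7] wrist [315.6 226.2]
[ 0.605 -0.215  0.124] scene [200.  199.6] wrist [315.5 235.6]
[ 0.605 -0.215  0.185] scene [196.4 182.6] wrist [315. 281.]
[ 0.605 -0.158  0.13 ] scene [218.5 201.1] wrist [313.1 154. ]
[ 0.605 -0.271  0.13 ] scene [181.6 195.1] wrist [317.2 310.7]
[ 0.605 -0.215  0.118] scene [200.4 201.3] wrist [315.4 232.3]
wrist rail orange mask rows per col:
140 None None
150 None None
160 309 323
170 309 323
180 309 323
190 310 323
200 310 323
210 310 323
220 310 322
230 310 322
240 313 320
250 314 321
260 313 321
270 313 321
280 313 321
290 312 322
300 312 322
310 302 332
320 301 333
```

```bash
python3 - <<'E'
from h import *
print('off',robot.grasp_offset)
a=cv2.imread('pics/scene0.png').astype(int);b=vision.get_image('scene');cv2.imwrite('pics/s4.png',b)
hs=cv2.cvtColor(b,cv2.COLOR_BGR2HSV)
d=np.abs(b.astype(int)-a).max(2)
for y in range(172,226,2):
    print(y,''.join(('R' if hs[y,x,1]>110 and hs[y,x,0]<20 and d[y,x]<25 else '#' if d[y,x]>25 else '.') for x in range(176,228)), ' '.join(str(v) for v in b[y,196:206:3].mean(1).astype(int)))
E
```

```text
off 0.0188
172 ##########################.......................... 80 91 209 221
174 ###################.######.......................... 92 80 197 221
176 ######.##########..#######.......................... 100 71 186 221
178 #######.######..###########......................... 100 70 161 222
180 #############.#############......................... 105 73 143 222
182 ########...#################........................ 106 76 122 222
184 ...........#################........................ 111 84 104 220
186 ....RRR.........############........................ 110 92 87 219
188 .R.....R.........############....................... 106 96 76 210
190 .......R..........###########....................... 108 103 75 213
192 ...................#########........................ 109 99 92 220
194 .....RRRRR..........#######......................... 147 135 168 223
196 .....RRRRRRRRRRRR................................... 153 177 198 221
198 .....RRR...RRRRRRRRRRR#########..................... 94 77 98 128
200 R.....................RRRRR###RRR##.RR.####......... 81 72 65 66
202 .................................RRRRRRRR#.......... 109 108 96 91
204 ....R............................................... 125 109 107 106
206 .................................................... 125 122 119 107
208 ...R................................................ 124 124 125 111
210 R................................................... 140 130 127 116
212 RRR................................................. 124 121 142 114
214 ..................................................## 120 93 92 95
216 ...............................................##### 127 102 94 94
218 ..............................................###### 126 104 104 106
220 ..............................................###### 100 104 99 108
222 ................................................#### 65 101 106 108
224 ................................................#### 76 131 134 128
```

```bash
python3 - <<'E'
from h import *
def pr(m,X): c=m['R']@np.array(X)+m['t']; return np.round([m['fx']*c[0]/c[2]+m['cx'],m['fy']*c[1]/c[2]+m['cy']],1)
S=vision.camera_model('scene');p0=np.array([.18677,-.5166,.1651]);y=np.array([.34,-.94,0])
for s in (-.053,.053):
  for dz in (0,.04): print(s,dz,pr(S,p0+s*y+[0,0,dz]))
a=cv2.imread('pics/scene0.png').mean(2).astype(int)
for r in range(64,106,2): print(r,' '.join('%3d'%v for v in a[r,140:192:2]))
W=vision.camera_model('wrist');p=robot.read_state()['position']
for dz in (0,.02,.04): print(dz,[pr(W,p+[sx*.003,.008,dz]) for sx in(-1,1)])
E
```

```text
-0.053 0 [184.1 103.7]
-0.053 0.04 [182.   93.4]
0.053 0 [153.7 105.4]
0.053 0.04 [151.2  95.2]
64  56  60  55  49  80  93  93  90  91  90  88  94  92  95 100 100  92  61  32  27  62  97  86  85  89  88
66  37  38  42  63  99 102 100 102 104  94  74  72  63  66  69  70  68  45  27  28  56  92  81  82  87  90
68  31  32  49  65  70  79  86  86  87  82  76  74  75  71  74  83  86  67  30  31  47  89  89  86  89  94
70  28  29  47  68  78  92  94  95  93  94  95  99  96  89  87  89  92  81  70  74  74  90  83  90  94  92
72  68  70  81  89  89  91  93  92  92  96 105 115 110 103  97  93  94  93  91  97  87  85  92  95  93  91
74  96  95  99  96  82  91  93  92  96 100 104 111 116 121 124 115  95  92  92  98  89  88  95  93  88  90
76  92  95  93  96  77  77  91  99 111 115 114 115 114 102  99  94  87  89  88  90  91 102 129 126 111 108
78  95  95  95 100  79  73  96  96  96  90  86  94 107 113 102  87  80  83  99  97  98 153 198 196 191 190
80  98  96  93  94  86  59  93  86  84  84  85  85  86  94 100  92  80 105 169 139  93 137 200 204 203 204
82  97  96  94  94  93  63  87  86  85  8
[... 698 characters left out ...]
4 203 203
96  89  87  90 106 112 105  84  63  69 138 197 205 204 204 203 203 204 204 203 204 203 201 203 204 204 204
98  89  92 108 113 105  90  68  68 137 197 206 204 204 205 204 205 204 204 204 204 203 203 203 203 204 203
100  96 109 113 104  88  66  70 137 197 206 205 205 204 204 204 204 204 204 204 204 204 204 204 204 203 204
102 112 113 104  87  66  72 139 198 207 206 206 204 204 204 204 204 203 204 204 204 204 205 204 204 204 204
104 111 103  86  65  79 143 198 207 207 205 205 205 205 205 204 204 204 203 204 204 205 204 205 204 205 205
0 [array([311.3, 216.1]), array([319.3, 215.9])]
0.02 [array([310.8, 225.3]), array([319.6, 225.1])]
0.04 [array([310.2, 236.3]), array([319.9, 236.1])]
```

The fingertips in both the start image and this one sit about 40 mm above the reported TCP. So the fingers have closed above the rail. I'll open, go down 38 mm and close again.

>>> {"method": "arm_command", "body": {"series": [34,0,0,0,0,0,0,34,0,0,0,0,0,0,34,0,0,13,0,0,0,34,0,0,13,0,0,0,34,0,0,12,0,0,0,34,0,0,0,0,0,0,5,0,0,0,0,0,0,5,0,0,0,0,0,0,5,0,0,0,0,0,0,5,0,0,0,0,0,0,5,0,0,0,0,0,0], "grip_force": 12}}

```text
clock: 5.95
position: [0.6052, -0.2152, 0.0681]
tool_rot: [[0.023, 1.0, 0.001], [1.0, -0.023, -0.001], [-0.001, 0.001, -1.0]]
ft_force: [-0.8, -0.5, 2.2]
finger_gap: 0.0097
finger_force: 12.0
```

```bash
python3 -c "
from h import *
avg()"
```

```text
F [-1.46  0.15  4.26 -0.03  0.24  0.04] +- [0.13 0.17 0.3  0.01 0.01 0.01]
t 6.45 pos [ 605.3 -215.2   68.1] F [-2.   -0.81  5.55] gap 9.9 ff 12.0
```

>>> {"method": "arm_command", "body": {"series": [5,0,0,-0.6,0,0,0,5,0,0,0,0,0,0], "grip_force": 15}}

```text
clock: 6.65
position: [0.6052, -0.2152, 0.0681]
tool_rot: [[0.023, 1.0, 0.001], [1.0, -0.023, -0.001], [-0.0, 0.001, -1.0]]
ft_force: [-1.2, -0.4, 3.9]
finger_gap: 0.0097
finger_force: 15.0
```

```bash
cat >> h.py <<'E'
def tr(n=12):
    for i in range(n):
        vision.get_image('wrist'); s=robot.read_state(); print(np.round(s['ft_force'],2),round(s['position'][2]*1e3,2),end=' | ' if i%3<2 else '\n')
E
python3 -c "
from h import *
tr()"
```

```text
[-0.98 -0.36  4.08] 68.11 | [-1.89 -0.49  5.35] 68.12 | [-2.31 -0.52  4.53] 68.15
[-0.8  -1.82  4.66] 68.11 | [-1.01 -0.69  4.51] 68.11 | [-0.59 -0.88  5.09] 68.11
[-1.52 -0.5   4.57] 68.14 | [-0.43 -1.19  4.9 ] 68.1 | [-1.24 -0.78  4.96] 68.13
[-0.58 -0.9   5.33] 68.1 | [-0.79 -0.69  5.46] 68.13 | [-0.82 -1.2   4.68] 68.14
```

>>> {"method": "arm_command", "body": {"series": [5,0,0,-0.3,0,0,0,5,0,0,-0.2,0,0,0,5,0,0,0,0,0,0,5,0,0,0,0,0,0,5,0,0,0,0,0,0]}}

```text
clock: 7.75
position: [0.6051, -0.2151, 0.0682]
tool_rot: [[0.023, 1.0, 0.0], [1.0, -0.023, -0.0], [-0.0, 0.0, -1.0]]
ft_force: [-1.1, -1.2, 2.7]
finger_gap: 0.0099
finger_force: 15.0
```

```bash
python3 -c "
from h import *
tr(6)"
```

```text
[ 0.16 -2.21  3.66] 68.14 | [ 0.39 -2.18  2.37] 68.15 | [-0.29 -1.36  2.45] 68.12
[ 0.35 -2.1   2.02] 68.16 | [ 0.17 -1.84  2.53] 68.15 | [-0.01 -2.05  2.36] 68.16
```

>>> {"method": "arm_command", "body": {"series": [5,0,0,-0.3,0,0,0,5,0,0,-0.3,0,0,0,5,0,0,-0.2,0,0,0,5,0,0,0,0,0,0,5,0,0,0,0,0,0,5,0,0,0,0,0,0]}}

```text
clock: 8.65
position: [0.6047, -0.2146, 0.0683]
tool_rot: [[0.023, 1.0, -0.001], [1.0, -0.023, 0.001], [0.001, -0.001, -1.0]]
ft_force: [0.1, -1.2, -2.2]
finger_gap: 0.0098
finger_force: 15.0
```

```bash
python3 -c "
from h import *
tr(6)"
```

```text
[-0.86 -0.53 -5.8 ] 68.21 | [ 0.91 -0.47 -4.22] 68.21 | [-0.06 -1.4  -4.24] 68.19
[-0.08  0.13 -6.26] 68.21 | [-0.25 -0.03 -5.06] 68.18 | [ 0.14  0.06 -4.96] 68.21
```

C holds at about −5 N with no slip, so its spring is good. I'll release it and move to B.

>>> {"method": "arm_command", "body": {"series": [5,0,0,0.6,0,0,0,34,0,0,0,0,0,0,34,0,0,0,0,0,0,34,0,0,-20,0,0,0,34,0,0,-30,0,0,0,34,44,0,0,0,0,0,34,44,1,0,0,0,0,34,44,1,0,0,0,0,34,44,1,0,0,0,0,34,45,1,0,0,0,0,34,0,0,0,0,0,0]}}

```text
clock: 10.05
position: [0.6148, 0.0116, 0.1201]
tool_rot: [[0.016, 1.0, 0.003], [1.0, -0.016, 0.002], [0.002, 0.003, -1.0]]
ft_force: [-0.4, 0.0, -0.0]
finger_gap: 0.034
finger_force: 0.0
```

```bash
python3 - <<'E'
from h import *
s=st(); w=vision.get_image('wrist'); cv2.imwrite('pics/wB.png',w); m=vision.camera_model('wrist')
hsv=cv2.cvtColor(w,cv2.COLOR_BGR2HSV); mk=cv2.inRange(hsv,(5,120,30),(20,255,255))
for y in range(120,240,10):
    xs=np.where(mk[y,270:370])[0]+270
    if len(xs): print(y,xs.min(),xs.max(),np.round(plane(m,((xs.min()+xs.max())/2,y),.13),4))
go([.6142,.0058,.0675],-1.2); avg(4)
E
```

```text
t 10.05 pos [614.8  11.6 120.1] F [-0.42  0.   -0.02] gap 34.0 ff 0.0
160 316 318 [0.6168 0.0598 0.13  ]
170 309 321 [0.6153 0.053  0.13  ]
180 309 321 [0.6151 0.046  0.13  ]
190 309 321 [0.615 0.039 0.13 ]
200 310 320 [0.6149 0.0318 0.13  ]
210 310 321 [0.6151 0.0244 0.13  ]
220 310 321 [0.6149 0.017  0.13  ]
230 311 321 [0.6152 0.0094 0.13  ]
shift [-2.8 -0.7 52.4] turn [0.15 0.   0.14]
F [-0.36  0.15  0.09 -0.06 -0.07 -0.  ] +- [0.13 0.3  0.12 0.01 0.02 0.01]
t 10.3 pos [614.5   4.5 119. ] F [ 0.07  0.19 -0.13] gap 33.6 ff 0.0
```

>>> {"method": "arm_command", "body": {"series": [34,0,0,25,0,0,0,34,0,0,20,0,0,0,34,0,0,6,0,0,0,34,0,0,0,0,0,0,34,0,0,0,0,0,0,5,0,0,0,0,0,0,5,0,0,0,0,0,0,5,0,0,0,0,0,0,5,0,0,0,0,0,0,5,0,0,0,0,0,0,5,0,0,0,0,0,0]}}

```text
clock: 11.4
position: [0.6143, 0.0059, 0.0682]
tool_rot: [[0.023, 1.0, 0.001], [1.0, -0.023, -0.0], [-0.0, 0.001, -1.0]]
ft_force: [-1.3, 0.6, 3.5]
finger_gap: 0.0098
finger_force: 15.0
```

```bash
python3 -c "
from h import *
tr(6);st()"
```

```text
[-1.4   0.22  3.48] 68.23 | [-1.41  0.11  4.26] 68.21 | [-2.38  0.1   4.87] 68.19
[-1.96 -0.59  5.12] 68.2 | [-1.52 -0.15  4.43] 68.19 | [-2.49  0.97  5.09] 68.2
t 11.7 pos [614.4   5.9  68.2] F [-2.49  0.97  5.09] gap 10.0 ff 15.0
```

>>> {"method": "arm_command", "body": {"series": [5,0,0,-0.3,0,0,0,5,0,0,-0.3,0,0,0,5,0,0,-0.2,0,0,0,5,0,0,0,0,0,0,5,0,0,0,0,0,0,5,0,0,0,0,0,0]}}

```text
clock: 12.3
position: [0.6142, 0.0059, 0.0682]
tool_rot: [[0.023, 1.0, 0.0], [1.0, -0.023, -0.0], [-0.0, 0.0, -1.0]]
ft_force: [-0.3, 0.8, 3.6]
finger_gap: 0.01
finger_force: 15.0
```

```bash
python3 -c "
from h import *
tr(6);st()"
```

```text
[-0.91 -0.07  2.68] 68.23 | [-1.05  1.08  2.68] 68.21 | [-1.    0.25  3.1 ] 68.19
[-0.44  0.78  2.73] 68.24 | [-0.82  0.39  2.97] 68.21 | [-1.15  0.73  3.49] 68.21
t 12.6 pos [614.2   5.9  68.2] F [-1.15  0.73  3.49] gap 9.9 ff 15.0
```

>>> {"method": "arm_command", "body": {"series": [5,0,0,-0.3,0,0,0,5,0,0,-0.3,0,0,0,5,0,0,0,0,0,0,5,0,0,0,0,0,0,5,0,0,0,0,0,0,5,0,0,0,0,0,0]}}

```text
clock: 13.2
position: [0.6139, 0.0059, 0.0683]
tool_rot: [[0.023, 1.0, -0.001], [1.0, -0.023, -0.0], [-0.0, -0.001, -1.0]]
ft_force: [0.9, -0.4, -2.2]
finger_gap: 0.0102
finger_force: 15.0
```

```bash
python3 -c "
from h import *
tr(6);st()"
```

```text
[ 0.71  0.23 -2.67] 68.26 | [ 1.18 -0.58 -2.75] 68.26 | [ 0.13  0.13 -3.61] 68.25
[-0.2   0.07 -4.2 ] 68.27 | [-0.28  0.69 -3.97] 68.27 | [ 0.48  0.2  -4.07] 68.26
t 13.5 pos [613.8   5.9  68.3] F [ 0.48  0.2  -4.07] gap 9.8 ff 15.0
```

B holds at −4 N with no slip, above the 3.4 N limit for the weak clip plus the card's weight. So A is the weak one. Moving to A.

>>> {"method": "arm_command", "body": {"series": [5,0,0,0.5,0,0,0,34,0,0,0,0,0,0,34,0,0,0,0,0,0,34,0,0,-20,0,0,0,34,0,0,-31,0,0,0,34,37,-2,0,0,0,0,34,37,-2,0,0,0,0,34,37,-2,0,0,0,0,34,37,-2,0,0,0,0,34,37,-2,0,0,0,0,34,0,0,0,0,0,0,34,0,0,0,0,0,0]}}

```text
clock: 14.7
position: [0.6087, 0.1916, 0.12]
tool_rot: [[0.022, 1.0, 0.001], [1.0, -0.022, -0.001], [-0.001, 0.001, -1.0]]
ft_force: [0.2, -0.4, 0.5]
finger_gap: 0.0342
finger_force: 0.0
```

```bash
python3 - <<'E'
from h import *
s=st(); w=vision.get_image('wrist'); cv2.imwrite('pics/wA.png',w); m=vision.camera_model('wrist')
hsv=cv2.cvtColor(w,cv2.COLOR_BGR2HSV); mk=cv2.inRange(hsv,(5,120,30),(20,255,255))
for y in range(150,240,10):
    xs=np.where(mk[y,290:340])[0]+290
    if len(xs): print(y,xs.min(),xs.max(),np.round(plane(m,((xs.min()+xs.max())/2,y),.13),4))
go([.608,.1912,.0675],-.8)
E
```

```text
t 14.7 pos [608.7 191.6 120. ] F [ 0.22 -0.43  0.49] gap 34.2 ff 0.0
160 307 320 [0.6086 0.2419 0.13  ]
170 308 320 [0.6088 0.2351 0.13  ]
180 308 320 [0.6086 0.2281 0.13  ]
190 308 320 [0.6084 0.2211 0.13  ]
200 308 320 [0.6083 0.2139 0.13  ]
210 308 320 [0.6081 0.2066 0.13  ]
220 308 320 [0.6079 0.1991 0.13  ]
230 309 320 [0.6081 0.1915 0.13  ]
shift [ 0.5 -0.8 52.4] turn [ 0.06  0.04 -0.52]
```

>>> {"method": "arm_command", "body": {"series": [34,0,-0.5,25,0,0,-0.4,34,0,0,20,0,0,0,34,0,0,7,0,0,0,34,0,0,0,0,0,0,34,0,0,0,0,0,0,5,0,0,0,0,0,0,5,0,0,0,0,0,0,5,0,0,0,0,0,0,5,0,0,-0.5,0,0,0,5,0,0,-0.5,0,0,0,5,0,0,0,0,0,0], "grip_force": 30}}

```text
clock: 15.85
position: [0.6077, 0.1912, 0.0683]
tool_rot: [[0.016, 1.0, -0.001], [1.0, -0.016, -0.0], [-0.0, -0.001, -1.0]]
ft_force: [-0.1, -0.7, -0.9]
finger_gap: 0.0093
finger_force: 30.0
```

```bash
python3 -c "
from h import *
tr(6);st()"
```

```text
[-1.29  0.82 -0.34] 68.27 | [-1.33  0.16 -0.03] 68.2 | [-1.    0.31  0.01] 68.28
[-1.22 -0.52  0.23] 68.23 | [-0.97  0.62 -0.54] 68.24 | [-1.28 -0.18 -0.37] 68.27
t 16.15 pos [607.8 191.2  68.3] F [-1.28 -0.18 -0.37] gap 9.8 ff 30.0
```

>>> {"method": "arm_command", "body": {"series": [5,0,0,-0.3,0,0,0,5,0,0,-0.2,0,0,0,5,0,0,0,0,0,0,5,0,0,0,0,0,0,5,0,0,0,0,0,0]}}

```text
clock: 16.65
position: [0.6078, 0.191, 0.0686]
tool_rot: [[0.016, 1.0, -0.001], [1.0, -0.016, -0.0], [-0.0, -0.001, -1.0]]
ft_force: [-1.1, 0.2, -3.0]
finger_gap: 0.0098
finger_force: 30.0
```

```bash
python3 -c "
from h import *
tr(6);st()"
```

```text
[-0.61  0.01 -2.03] 68.66 | [-1.33  0.6  -2.15] 68.74 | [-0.24 -0.36 -2.43] 68.76
[-1.96  0.47 -3.54] 68.8 | [-1.97  0.64 -2.47] 68.8 | [-1.58 -0.3  -2.04] 68.85
t 16.95 pos [607.9 191.   68.8] F [-1.58 -0.3  -2.04] gap 9.8 ff 30.0
```

A's card is slipping at about 2.4 N: this is the weak clip. Drawing the card out.

>>> {"method": "arm_command", "body": {"series": [5,0,0,-2,0,0,0,5,0,0,-3,0,0,0,5,0,0,-4,0,0,0,5,0,0,-4,0,0,0,5,0,0,-5,0,0,0,5,0,0,-6,0,0,0,5,0,0,-6,0,0,0,5,0,0,-10,0,0,0,5,0,0,-15,0,0,0,5,0,0,-15,0,0,0,5,0,0,-15,0,0,0,5,0,0,0,0,0,0]}}

```text
clock: 18.15
position: [0.6099, 0.1915, 0.1584]
tool_rot: [[0.016, 1.0, 0.007], [1.0, -0.016, 0.001], [0.002, 0.007, -1.0]]
ft_force: [0.4, -0.6, 0.3]
finger_gap: 0.0099
finger_force: 30.0
```

```bash
python3 - <<'E'
from h import *
avg(4)
def pr(m,X): c=m['R']@np.array(X)+m['t']; return np.round([m['fx']*c[0]/c[2]+m['cx'],m['fy']*c[1]/c[2]+m['cy']],1)
s=robot.read_state(); R=s['tool_rot'];W=vision.camera_model('wrist')
C=-W['R'].T@W['t']; print('cam in tool',np.round(R.T@(C-s['position']),4), 'q',np.round(s['q'],2))
S=cv2.imread('pics/s4.png').astype(int); b=vision.get_image('scene'); cv2.imwrite('pics/s5.png',b)
# did stand A's foot move? compare foot patch
for nm,box in (('A foot',(240,265,320,362)),('B foot',(232,255,255,300)),('C foot',(220,240,186,228))):
    y0,y1,x0,x1=box; a0=cv2.imread('pics/scene0.png')[y0:y1,x0:x1].astype(np.float32).mean(2); b0=b[y0:y1,x0:x1].astype(np.float32).mean(2)
    print(nm,cv2.phaseCorrelate(a0,b0))
go([.4097,-.1794,.155],-18)
E
```

```text
F [-0.25  0.49 -0.91 -0.04 -0.07 -0.  ] +- [0.34 0.19 0.28 0.02 0.01 0.01]
t 18.35 pos [607.5 191.  153. ] F [-0.55  0.25  0.02] gap 9.7 ff 30.0
cam in tool [ 0.0798  0.0008 -0.2185] q [ 0.22  0.29  1.17 -0.    1.69  0.23]
A foot ((-0.07827961110350401, 0.690897437906905), 0.6554483447604709)
B foot ((0.47943997458919796, -0.17322385475419644), 1.0212230737562533)
C foot ((0.8875507910268539, -0.1660287655709638), 1.0090470780266656)
shift [-373.5 -191.6   -1.7] turn [-0.11  0.05 17.07]
```

>>> {"method": "arm_command", "body": {"series": [5,-37,-19,0,0,0,0,5,-38,-19,0,0,0,0,5,-37,-19,0,0,0,0,5,-37,-19,0,0,0,0,5,-38,-20,0,0,0,0,5,-37,-19,0,0,0,0,5,-37,-19,0,0,0,0,5,-38,-20,0,0,0,0,5,-37,-19,0,0,0,0,5,-37,-19,0,0,5,5,0,0,0,0,0,6,5,0,0,0,0,0,6]}}

```text
validation failed for argument at $.se...
```

>>> {"method": "arm_command", "body": {"series": [5,0,0,0,0,0,0,5,0,0,0,0,0,0,5,0,0,0,0,0,0]}}

```text
clock: 18.7
position: [0.6078, 0.191, 0.1535]
tool_rot: [[0.016, 1.0, -0.001], [1.0, -0.016, -0.0], [-0.0, -0.001, -1.0]]
ft_force: [-0.3, -0.8, 0.1]
finger_gap: 0.0097
finger_force: 30.0
```

```bash
python3 - <<'E'
from h import *
st(); m=vision.camera_model('wrist'); im=vision.get_image('wrist'); np.save('w6.npy',m,allow_pickle=True); cv2.imwrite('pics/w6.png',im)
s=robot.read_state(); print(np.round(s['tool_rot'],4))
def pr(m,X): c=m['R']@np.array(X)+m['t']; return np.round([m['fx']*c[0]/c[2]+m['cx'],m['fy']*c[1]/c[2]+m['cy']],1)
print(pr(m,[.4097,-.1794,.028]))
c=im[60:300,180:440]; cv2.imwrite('pics/w6c.png',cv2.convertScaleAbs(cv2.resize(c,None,fx=2.5,fy=2.5,interpolation=cv2.INTER_CUBIC),alpha=2))
E
```

```text
t 18.7 pos [607.8 191.  153.5] F [-0.27 -0.84  0.11] gap 9.7 ff 30.0
[[ 1.620e-02  9.999e-01 -5.000e-04]
 [ 9.999e-01 -1.620e-02 -2.000e-04]
 [-2.000e-04 -4.000e-04 -1.000e+00]]
[185.5 435.7]
```

View pics/w6c.png

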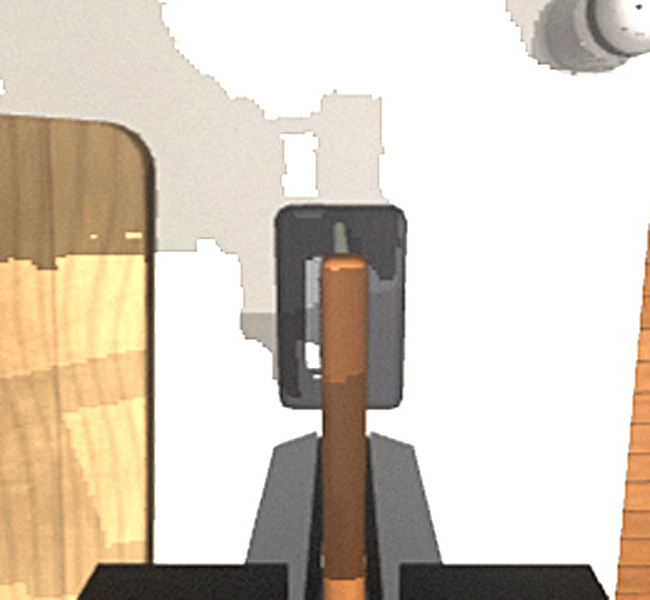

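The move was refused (one row had a missing number), so this view shows the card still above stand A, with A's foot at crop (276..406, 206..408). Resending the move.

>>> {"method": "arm_command", "body": {"series": [5,-37,-19,0,0,0,0,5,-38,-19,0,0,0,0,5,-37,-19,0,0,0,0,5,-37,-19,0,0,0,0,5,-38,-20,0,0,0,0,5,-37,-19,0,0,0,0,5,-37,-19,0,0,0,0,5,-38,-20,0,0,0,0,5,-37,-19,0,0,0,0,5,-37,-19,0,0,0,5,5,0,0,0,0,0,6,5,0,0,0,0,0,6]}}

```text
clock: 19.95
position: [0.4092, -0.1801, 0.1542]
tool_rot: [[0.315, 0.949, 0.001], [0.949, -0.315, -0.0], [-0.0, 0.001, -1.0]]
ft_force: [0.3, -0.5, -0.4]
finger_gap: 0.0097
finger_force: 30.0
```

>>> {"method": "arm_command", "body": {"series": [5,0,0,0,0,0,0,5,0,0,0,0,0,0,5,0,0,0,0,0,0]}}

```text
clock: 20.25
position: [0.4101, -0.1785, 0.154]
tool_rot: [[0.306, 0.952, 0.0], [0.952, -0.306, -0.0], [-0.0, 0.0, -1.0]]
ft_force: [0.1, 0.5, -0.7]
finger_gap: 0.0102
finger_force: 30.0
```

```bash
python3 - <<'E'
from h import *
st(); m=vision.camera_model('wrist'); im=vision.get_image('wrist'); np.save('w7.npy',m,allow_pickle=True); cv2.imwrite('pics/w7.png',im)
s=robot.read_state(); print(np.round(s['tool_rot'],4))
def pr(m,X): c=m['R']@np.array(X)+m['t']; return np.round([m['fx']*c[0]/c[2]+m['cx'],m['fy']*c[1]/c[2]+m['cy']],1)
print(pr(m,[.4097,-.1794,.028]))
c=im[50:250,190:450]; cv2.imwrite('pics/w7c.png',cv2.convertScaleAbs(cv2.resize(c,None,fx=3,fy=3,interpolation=cv2.INTER_CUBIC),alpha=1.7))
E
```

```text
t 20.25 pos [ 410.1 -178.5  154. ] F [ 0.08  0.52 -0.66] gap 10.2 ff 30.0
[[ 3.06e-01  9.52e-01  0.00e+00]
 [ 9.52e-01 -3.06e-01 -1.00e-04]
 [-1.00e-04  1.00e-04 -1.00e+00]]
[316.1 189.4]
```

View pics/w7c.png

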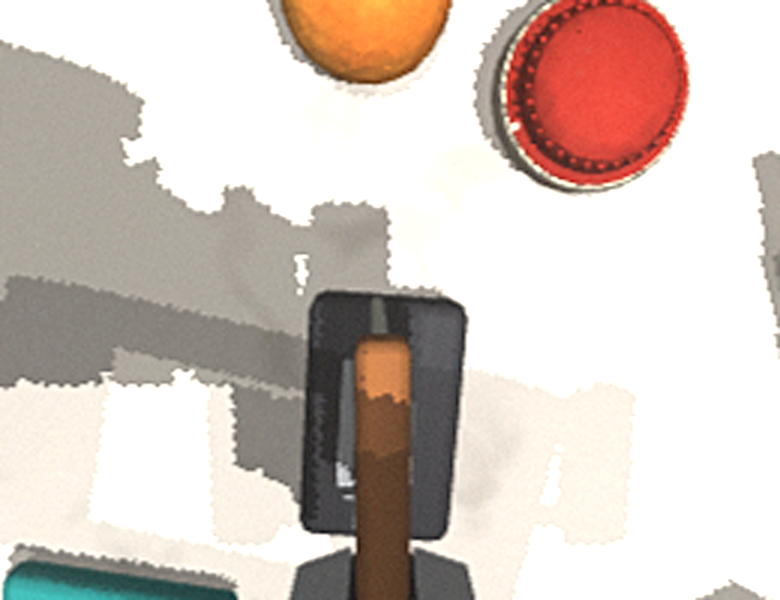

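The crop shows the spare foot under the card, with corners at (310,292), (467,300), (447,538) and (302,532). The card is turned slightly against it.

```bash
python3 - <<'E'
from h import *
m=np.load('w7.npy',allow_pickle=True).item()
def rep(P):
    P=np.array(P); l=[P[0]-P[3],P[1]-P[2]]; w=[P[1]-P[0],P[2]-P[3]]
    print(np.round(P.mean(0),4),'y-edge ang',[round(np.degrees(np.arctan2(v[1],v[0]))-90,2) for v in l],'x-edge ang',[round(np.degrees(np.arctan2(v[1],v[0])),2) for v in w],[round(np.linalg.norm(v)*1e3,1) for v in l+w])
rep([plane(m,(x/3+190-.33,y/3+50-.33),.028) for x,y in [(310,293),(467,301),(447,538),(302,532)]])
# edges by image code: dark foot left/right borders per row
im=cv2.imread('pics/w7.png').astype(int); 
g=im.max(2)
L=[];R_=[]
for y in range(155,225,3):
    r=g[y]; xs=np.arange(285,350); dk=[x for x in xs if r[x]<62 and np.ptp(im[y,x])<15]
    L.append((min(dk),y,max(dk)))
print(L)
for i,nm in ((0,'L'),(2,'R')):
    pts=np.array([plane(m,(l[i]+(-.5 if i==0 else .5),l[1]),.028)[:2] for l in L],dtype=np.float32)
    v=cv2.fitLine(pts,cv2.DIST_HUBER,0,.0005,.01).ravel(); a=np.degrees(np.arctan2(v[1],v[0]))%180-90
    print(nm,'x-axis ang',a,'pt',v[2:]) 
s=robot.read_state();R=s['tool_rot'];print('tool yaw',np.degrees(np.arctan2(R[1,1],R[0,1])))
E
```

```text
[ 0.4104 -0.1801  0.028 ] y-edge ang [np.float64(-20.9), np.float64(-21.2)] x-edge ang [np.float64(-20.65), np.float64(-20.3)] [np.float64(93.7), np.float64(93.3), np.float64(58.0), np.float64(57.5)]
[(np.int64(293), 155, np.int64(344)), (np.int64(293), 158, np.int64(344)), (np.int64(293), 161, np.int64(344)), (np.int64(292), 164, np.int64(344)), (np.int64(292), 167, np.int64(344)), (np.int64(292), 170, np.int64(343)), (np.int64(292), 173, np.int64(343)), (np.int64(292), 176, np.int64(343)), (np.int64(291), 179, np.int64(342)), (np.int64(292), 182, np.int64(342)), (np.int64(291), 185, np.int64(342)), (np.int64(291), 188, np.int64(342)), (np.int64(291), 191, np.int64(341)), (np.int64(291), 194, np.int64(341)), (np.int64(291), 197, np.int64(341)), (np.int64(291), 200, np.int64(340)), (np.int64(291), 203, np.int64(340)), (np.int64(290), 206, np.int64(340)), (np.int64(291), 209, np.int64(340)), (np.int64(290), 212, np.int64(339)), (np.int64(290), 215, np.int64(339)), (np.int64(290), 218, np.int64(339)), (np.int64(290), 221, np.int64(339)), (np.int64(291), 224, np.int64(338))]
L x-axis ang -21.441841 pt [ 0.38396493 -0.16583891]
R x-axis ang -21.517227 pt [ 0.4377377  -0.18899907]
tool yaw -17.820741387516293
```

>>> {"method": "arm_command", "body": {"series": [5,-1.4,0.7,0,0,0,3.5,5,0,0,10,0,0,0,5,0,0,12,0,0,0,5,0,0,10,0,0,0,5,0,0,8,0,0,0,5,0,0,5,0,0,0,5,0,0,5,0,0,0,5,0,0,4,0,0,0,5,0,0,0,0,0,0,5,0,0,0,0,0,0], "grip_force": 60}}

```text
clock: 21.3
position: [0.4105, -0.1805, 0.1002]
tool_rot: [[0.365, 0.931, 0.001], [0.931, -0.365, -0.0], [-0.0, 0.001, -1.0]]
ft_force: [-0.1, -0.6, -1.1]
finger_gap: 0.0096
finger_force: 60.0
```

```bash
python3 - <<'E'
from h import *
avg(5); go([.4104,-.1801,.0683],-21.3)
E
```

```text
F [ 0.51 -0.19 -0.64 -0.1  -0.21 -0.01] +- [0.08 0.08 0.26 0.01 0.01 0.01]
t 21.55 pos [ 410.4 -180.5  100.3] F [ 0.63 -0.34 -1.04] gap 9.4 ff 60.0
shift [ 0.3 -0.2 32. ] turn [ 0.04  0.01 -0.13]
```

>>> {"method": "arm_command", "body": {"series": [5,0,0,3,0,0,0,5,0,0,3,0,0,0,5,0,0,3,0,0,0,5,0,0,2,0,0,0,5,0,0,2,0,0,0,5,0,0,2,0,0,0,5,0,0,0,0,0,0]}}

```text
clock: 22.25
position: [0.4111, -0.181, 0.0876]
tool_rot: [[0.365, 0.931, 0.003], [0.931, -0.365, -0.002], [-0.001, 0.004, -1.0]]
ft_force: [-1.1, 0.8, 9.8]
finger_gap: 0.0094
finger_force: 60.0
```

```bash
python3 -c "
from h import *
avg(3)"
```

```text
F [-1.4   1.    9.78  0.14  0.35 -0.08] +- [0.25 0.31 0.19 0.01 0.01 0.01]
t 22.4 pos [ 411.1 -181.    87.6] F [-1.35  1.   10.18] gap 9.3 ff 60.0
```

>>> {"method": "arm_command", "body": {"series": [5,0,0,3,0,0,0,5,0,0,3,0,0,0,5,0,0,3,0,0,0,5,0,0,3,0,0,0,5,0,0,2,0,0,0,5,0,0,2,0,0,0,5,0,0,1,0,0,0,5,0,0,0,0,0,0]}}

```text
clock: 23.2
position: [0.4108, -0.1809, 0.0704]
tool_rot: [[0.366, 0.931, 0.002], [0.931, -0.365, -0.002], [-0.001, 0.003, -1.0]]
ft_force: [-3.1, 0.6, 8.9]
finger_gap: 0.0094
finger_force: 60.0
```

```bash
python3 -c "
from h import *
avg(3)"
```

```text
F [-2.49  1.16  9.7   0.17  0.49 -0.1 ] +- [0.19 0.23 0.25 0.02 0.01 0.03]
t 23.35 pos [ 410.8 -180.9   70.5] F [-2.35  1.73  9.89] gap 9.4 ff 60.0
```

>>> {"method": "arm_command", "body": {"series": [5,0,0,1,0,0,0,5,0,0,1,0,0,0,5,0,0,1,0,0,0,5,0,0,0.5,0,0,0,5,0,0,0,0,0,0,5,0,0,0,0,0,0]}}

```text
clock: 23.95
position: [0.411, -0.181, 0.0681]
tool_rot: [[0.365, 0.931, 0.003], [0.931, -0.365, -0.002], [-0.001, 0.003, -1.0]]
ft_force: [-2.5, 1.3, 15.1]
finger_gap: 0.0095
finger_force: 60.0
```

```bash
python3 -c "
from h import *
avg(3)"
```

```text
F [-3.96  2.07 14.16  0.35  0.8  -0.06] +- [0.31 0.43 0.32 0.01 0.01 0.01]
t 24.1 pos [ 411.  -181.    68.1] F [-3.49  3.13 13.4 ] gap 9.5 ff 60.0
```

>>> {"method": "arm_command", "body": {"series": [5,0,0,1,0,0,0,5,0,0,1,0,0,0,5,0,0,0,0,0,0,5,0,0,0,0,0,0,5,0,0,0,0,0,0]}}

```text
clock: 24.6
position: [0.4114, -0.1813, 0.068]
tool_rot: [[0.365, 0.931, 0.004], [0.931, -0.365, -0.003], [-0.001, 0.005, -1.0]]
ft_force: [-5.2, 3.2, 22.8]
finger_gap: 0.0091
finger_force: 60.0
```

```bash
python3 -c "
from h import *
avg(3)"
```

```text
F [-5.66  3.1  22.02  0.59  1.32 -0.07] +- [0.18 0.41 0.26 0.01 0.01 0.  ]
t 24.75 pos [ 411.4 -181.3   68. ] F [-5.97  2.26 21.6 ] gap 9.3 ff 60.0
```

Card is home: hard stop at 68.0 mm, 22 N. I'll relax the push, release and back off upward.

>>> {"method": "arm_command", "body": {"series": [5,0,0,-1.5,0,0,0,5,0,0,-1.5,0,0,0,5,0,0,-1,0,0,0,5,0,0,0,0,0,0,34,0,0,0,0,0,0,34,0,0,0,0,0,0,34,0,0,0,0,0,0,34,0,0,-15,0,0,0,34,0,0,-25,0,0,0,34,0,0,-25,0,0,-7,34,0,0,-25,0,0,-7,34,0,0,0,0,0,-6.5]}}

```text
clock: 25.95
position: [0.4121, -0.1813, 0.1601]
tool_rot: [[0.011, 1.0, 0.006], [1.0, -0.011, -0.003], [-0.003, 0.006, -1.0]]
ft_force: [-0.8, 0.4, 0.3]
finger_gap: 0.0343
finger_force: 0.0
```

```bash
python3 - <<'E'
from h import *
st(); m=np.load('w6.npy',allow_pickle=True).item()
P=np.array([plane(m,(x/2.5+180-.3,y/2.5+60-.3),.028) for x,y in [(276,206),(406,206),(402,408),(283,408)]]); print(np.round(P,4),P.mean(0))
# rail of card in spare: tilt/height check from scene and wrist
w=vision.get_image('wrist'); W=vision.camera_model('wrist'); cv2.imwrite('pics/w8.png',w)
hsv=cv2.cvtColor(w,cv2.COLOR_BGR2HSV); mk=cv2.inRange(hsv,(5,120,30),(20,255,255)); n,l,stt,c=cv2.connectedComponentsWithStats(mk)
for i in range(1,n):
    if stt[i,4]>150: print(stt[i],c[i], cv2.minAreaRect(np.argwhere(l==i)[:,::-1].astype(np.float32)), np.round(plane(W,c[i],.13),4))
go([P[:,0].mean(),P[:,1].mean(),.12],-.9)
E
```

```text
t 25.95 pos [ 412.1 -181.3  160.1] F [-0.78  0.38  0.32] gap 34.3 ff 0.0
[[0.5802 0.2436 0.028 ]
 [0.6373 0.2427 0.028 ]
 [0.6361 0.1488 0.028 ]
 [0.5799 0.1497 0.028 ]] [0.60838426 0.19618475 0.028     ]
[572   0  32  44 845] [588.03431953  21.1112426 ] ((587.0574340820312, 20.896726608276367), (21.554353713989258, 47.94545364379883), 13.134021759033203) [ 0.6072 -0.0374  0.13  ]
[ 596    0   44  154 4015] [624.46924035  91.94620174] ((617.5, 76.5), (153.0, 43.0), 90.0) [ 0.6461 -0.0854  0.13  ]
[ 324   15   58   65 2925] [351.81162393  47.16444444] ((352.5, 47.0), (57.0, 64.0), 0.0) [ 0.4387 -0.0531  0.13  ]
[ 289  149   56  121 1356] [315.99778761 208.48672566] ((315.53448486328125, 209.4137725830078), (11.69880485534668, 127.75839233398438), 21.801410675048828) [ 0.4116 -0.1756  0.13  ]
[ 515  182   40  120 1619] [534.79061149 240.2149475 ] ((532.7003784179688, 241.31826782226562), (17.729686737060547, 122.02457427978516), 12.804265975952148) [ 0.6004 -0.2059  0.13  ]
[239 305  15  62 476] [244.26890756 336.71848739] ((245.6804656982422, 335.5050354003906), (13.605862617492676, 61.226383209228516), 1.5911403894424438) [ 0.3426 -0.3019  0.13  ]
[381 305  15  62 489] [389.54192229 337.07361963] ((388.2918701171875, 335.50579833984375), (61.226383209228516, 13.550329208374023), 88.40885925292969) [ 0.4804 -0.3038  0.13  ]
[ 155  352  342   48 3974] [349.39154504 391.68772018] ((325.5, 375.5), (341.0, 47.0), -0.0) [ 0.4436 -0.3686  0.13  ]
shift [378.8 193.9  38.1] turn [0.17 0.11 0.41]
```

>>> {"method": "arm_command", "body": {"series": [34,37,19,0,0,0,0,34,38,19,0,0,0,0,34,38,19,0,0,0,0,34,38,20,0,0,0,0,34,38,19,0,0,0,0,34,38,20,0,0,0,0,94,38,19,0,0,0,0,94,38,20,0,0,0,0,94,37,19,0,0,0,0,94,37,20,0,0,0,0,94,0,0,0,0,0,0,94,0,0,0,0,0,0]}}

```text
clock: 27.2
position: [0.6096, 0.1939, 0.1543]
tool_rot: [[0.016, 1.0, -0.004], [1.0, -0.016, -0.001], [-0.001, -0.004, -1.0]]
ft_force: [-0.6, -0.3, -0.6]
finger_gap: 0.0785
finger_force: 0.0
```

```bash
python3 - <<'E'
from h import *
st(); w=vision.get_image('wrist'); W=vision.camera_model('wrist'); cv2.imwrite('pics/w9.png',w)
go([.6084,.193,-.028],-.9)
g=w.max(2).astype(int)
for y in range(150,240,8):
    dk=[x for x in range(270,370) if g[y,x]<75]
    if dk: a,b=plane(W,(min(dk)-.5,y),.028),plane(W,(max(dk)+.5,y),.028); print(y,min(dk),max(dk),np.round((a+b)/2,4),round((b-a)[0]*1e3,1))
E
```

```text
t 27.2 pos [609.6 193.9 154.3] F [-0.58 -0.27 -0.64] gap 78.5 ff 0.0
shift [  0.2  -0.8 183.1] turn [-0.14  0.07 -0.08]
150 289 340 [0.6084 0.2363 0.028 ] 57.8
158 289 340 [0.6083 0.2274 0.028 ] 58.2
166 289 340 [0.6081 0.2184 0.028 ] 58.6
174 289 340 [0.6079 0.2093 0.028 ] 59.0
182 289 340 [0.6078 0.2    0.028 ] 59.4
190 289 340 [0.6076 0.1906 0.028 ] 59.9
198 289 339 [0.6068 0.1811 0.028 ] 59.1
206 289 339 [0.6067 0.1714 0.028 ] 59.6
214 290 339 [0.6071 0.1616 0.028 ] 58.8
222 291 338 [0.6069 0.1517 0.028 ] 56.9
```

>>> {"method": "arm_command", "body": {"series": [94,0,-1.8,20,0,0,0,94,0,0,35,0,0,0,94,0,0,35,0,0,0,94,0,0,35,0,0,0,94,0,0,20,0,0,0,94,0,0,12,0,0,0,94,0,0,8,0,0,0,94,0,0,5,0,0,0,94,0,0,3,0,0,0,94,0,0,0,0,0,0]}}

```text
clock: 28.25
position: [0.609, 0.1935, -0.0158]
tool_rot: [[0.016, 1.0, 0.001], [1.0, -0.016, 0.0], [0.0, 0.001, -1.0]]
ft_force: [-0.2, -0.1, -0.4]
finger_gap: 0.0941
finger_force: 0.0
```

```bash
python3 - <<'E'
from h import *
avg(3); go([.6076,.193,-.028],-.9)
E
```

```text
F [-0.45  0.5  -0.12 -0.05 -0.09 -0.  ] +- [0.4  0.46 0.25 0.   0.02 0.02]
t 28.4 pos [609.2 193.8 -15.6] F [-1.06  0.11 -0.06] gap 94.2 ff 0.0
shift [-0.8 -1.6 12.4] turn [ 0.1  -0.02 -0.02]
```

>>> {"method": "arm_command", "body": {"series": [94,-0.8,-1.5,5,0,0,0,94,0,0,5,0,0,0,94,0,0,0,0,0,0,50,0,0,0,0,0,0,50,0,0,0,0,0,0,50,0,0,0,0,0,0,50,0,0,0,0,0,0,50,0,0,0,0,0,0], "grip_force": 35}}

```text
clock: 29.2
position: [0.6069, 0.1928, -0.0264]
tool_rot: [[0.016, 1.0, -0.0], [1.0, -0.016, -0.0], [-0.0, -0.0, -1.0]]
ft_force: [-0.7, -0.1, -0.6]
finger_gap: 0.0597
finger_force: 35.0
```

```bash
python3 - <<'E'
from h import *
avg(3)
E
```

```text
F [-0.2   0.34  1.01 -0.04  0.09 -0.  ] +- [0.16 0.09 0.09 0.01 0.01 0.01]
t 29.35 pos [606.9 192.7 -26.4] F [0.19 0.13 1.04] gap 60.0 ff 35.0
```

>>> {"method": "arm_command", "body": {"series": [50,0,0,-5,0,0,0,50,0,0,-15,0,0,0,50,0,0,-25,0,0,0,50,0,0,-20,0,0,0,50,-8,-35,0,0,0,0,50,-8,-35,0,0,0,0,50,-8,-35,0,0,0,0,50,-8,-35,0,0,0,0,50,-8,-34,0,0,0,0,50,0,0,10,0,0,0,50,0,0,10,0,0,0,50,0,0,0,0,0,0]}}

```text
clock: 30.55
position: [0.4318, 0.1553, 0.0171]
tool_rot: [[0.016, 1.0, -0.002], [1.0, -0.016, -0.001], [-0.001, -0.002, -1.0]]
ft_force: [-1.1, -0.2, -4.9]
finger_gap: 0.0597
finger_force: 35.0
```

```bash
python3 - <<'E'
from h import *
avg(4); go([.432,.155,-.0044],-.9)
E
```

```text
F [-0.05 -0.05 -4.49 -0.04 -0.11 -0.03] +- [0.16 0.18 0.23 0.01 0.02 0.01]
t 30.75 pos [433.4 155.7  18.7] F [-0.42 -0.3  -4.52] gap 59.6 ff 35.0
shift [-0.7 -1.4 23.1] turn [ 0.03 -0.   -0.04]
```

Holding the stand (−4.5 N). Lowering to the board.

>>> {"method": "arm_command", "body": {"series": [50,0,0,8,0,0,0,50,0,0,6,0,0,0,50,0,0,4,0,0,0,50,0,0,2,0,0,0,50,0,0,1,0,0,0,50,0,0,1,0,0,0,50,0,0,0,0,0,0]}}

```text
clock: 31.45
position: [0.4324, 0.1556, -0.0035]
tool_rot: [[0.016, 1.0, 0.0], [1.0, -0.016, -0.0], [-0.0, 0.0, -1.0]]
ft_force: [-0.1, -0.1, -5.3]
finger_gap: 0.0596
finger_force: 35.0
```

```bash
python3 - <<'E'
from h import *
avg(3)
E
```

```text
F [-0.52 -0.59 -4.75 -0.06 -0.09 -0.01] +- [0.29 0.17 0.12 0.02 0.01 0.  ]
t 31.6 pos [432.5 155.6  -3.4] F [ 0.16 -0.92 -4.63] gap 59.7 ff 35.0
```

>>> {"method": "arm_command", "body": {"series": [50,0,0,0.7,0,0,0,50,0,0,0.7,0,0,0,50,0,0,0,0,0,0,50,0,0,0,0,0,0]}}

```text
clock: 32.0
position: [0.4325, 0.1556, -0.0048]
tool_rot: [[0.016, 1.0, 0.0], [1.0, -0.016, -0.0], [-0.0, 0.0, -1.0]]
ft_force: [0.3, 0.6, -4.5]
finger_gap: 0.0597
finger_force: 35.0
```

```bash
python3 - <<'E'
from h import *
avg(3)
E
```

```text
F [-0.26  0.   -3.25 -0.04 -0.05  0.02] +- [0.34 0.13 0.15 0.02 0.01 0.01]
t 32.15 pos [432.5 155.6  -4.8] F [-0.97 -0.2  -3.29] gap 59.5 ff 35.0
```

Contact is starting (−3.3 N). One more small step down, then release and raise.

>>> {"method": "arm_command", "body": {"series": [50,0,0,0.6,0,0,0,50,0,0,0,0,0,0,50,0,0,0,0,0,0,94,0,0,0,0,0,0,94,0,0,0,0,0,0,94,0,0,0,0,0,0,94,0,0,-10,0,0,0,94,0,0,-30,0,0,0,94,0,0,-45,0,0,0,94,0,0,-45,0,0,0,94,0,0,-45,0,0,0,94,0,0,-25,0,0,0]}}

```text
clock: 33.35
position: [0.434, 0.156, 0.2]
tool_rot: [[0.016, 1.0, 0.008], [1.0, -0.016, 0.002], [0.002, 0.008, -1.0]]
ft_force: [0.6, 0.8, 0.4]
finger_gap: 0.094
finger_force: 0.0
```

>>> {"method": "arm_command", "body": {"series": [94,0,0,-20,0,0,0,94,0,0,0,0,0,0]}}

```text
clock: 33.55
position: [0.4343, 0.156, 0.2189]
tool_rot: [[0.016, 1.0, 0.008], [1.0, -0.016, 0.002], [0.002, 0.008, -1.0]]
ft_force: [0.4, -0.3, -0.7]
finger_gap: 0.0941
finger_force: 0.0
```

```bash
python3 - <<'E'
from h import *
st(); T=vision.camera_model('top');S=vision.camera_model('scene')
b=vision.get_image('top'); cv2.imwrite('pics/t9.png',b); sc=vision.get_image('scene'); cv2.imwrite('pics/s9.png',sc)
def rails(im,box):
    y0,y1,x0,x1=box; h=cv2.cvtColor(im[y0:y1,x0:x1],cv2.COLOR_BGR2HSV); mk=cv2.inRange(h,(4,140,40),(16,255,255)); n,l,s,c=cv2.connectedComponentsWithStats(mk)
    return [(s[i][4],np.round(c[i]+[x0,y0],2),s[i][:4]+[x0,y0,0,0],np.round(cv2.minAreaRect(np.argwhere(l==i).astype(np.float32))[1],1)) for i in range(1,n) if s[i][4]>25]
for nm,box in (('top ABC',(120,160,225,470)),('top spare',(185,240,370,440)),):
    for f in ('pics/top0.png','pics/t9.png'): print(nm,f); [print('   ',*r) for r in rails(cv2.imread(f),box)]
for f in ('pics/scene0.png','pics/s9.png'): print('scene',f); [print('   ',*r) for r in rails(cv2.imread(f),(150,240,170,370))]
d=cv2.absdiff(cv2.imread('pics/top0.png'),b).max(2)
for nm,(x,y,r) in dict(mandarin=(349,207,9),timer=(371,183,11),avocado=(189,210,12)).items(): print(nm,d[y-r:y+r,x-r:x+r].mean())
# stand on board: dark blob
g=b[178:250,222:328].max(2); k=(g<70).astype(np.uint8); n,l,s,c=cv2.connectedComponentsWithStats(k)
for i in range(1,n):
    if s[i][4]>60: print('board blob',s[i],c[i]+[222,178],np.round(plane(T,c[i]+[222,178],.05),3))
E
```

```text
t 33.55 pos [434.3 156.  218.9] F [ 0.4  -0.33 -0.67] gap 94.1 ff 0.0
top ABC pics/top0.png
    167 [258.63 136.85] [235 134  48   6] [47.1  3.8]
    165 [337.6  136.35] [314 134  48   6] [47.  4.]
    158 [429.87 142.94] [407 140  47   6] [46.1  4.1]
top ABC pics/t9.png
    156 [337.93 136.17] [315 134  47   6] [46.1  4. ]
    157 [429.84 142.91] [407 141  47   5] [46.1  3.7]
top spare pics/top0.png
    55 [373.96 188.93] [370 185  11  10] [10.  9.]
top spare pics/t9.png
    34 [374.21 189.35] [370 185  11  10] [7.6 8.9]
    167 [415.34 224.84] [393 214  45  22] [47.5  3.5]
scene pics/scene0.png
    63 [198.87 198.68] [183 194  35   9] [34.7  2.9]
    211 [279.56 201.38] [271 194  17  16] [16. 15.]
    108 [267.29 211.27] [253 206  40  11] [39.8  6.2]
    100 [341.01 221.86] [322 218  39   9] [38.8  2.5]
scene pics/s9.png
    43 [238.02 162.42] [225 157  25  11] [26.   1.8]
    60 [198.45 198.58] [183 194  35   9] [34.7  2.7]
    211 [279.56 201.38] [271 194  17  16] [16. 15.]
    106 [268.06 211.66] [253 207  40  11] [39.6  6.6]
mandarin 16.737654320987655
timer 14.049586776859504
avocado 34.04340277777778
board blob [   0    0   72   72 4589] [255.52429723 214.42580083] [0.426 0.203 0.05 ]
```

>>> {"method": "arm_command", "body": {"series": [94,0,0,-30,0,0,0,94,-40,-30,0,0,0,0,94,-40,-30,0,0,0,0,94,-40,-30,0,0,0,0,94,-40,-30,0,0,0,0,94,-40,0,0,0,0,0,94,-40,0,0,0,0,0,94,-40,0,0,0,0,0,94,0,0,0,0,0,0]}}

```text
clock: 34.55
position: [0.3063, -0.1257, 0.2418]
tool_rot: [[0.025, 1.0, -0.005], [1.0, -0.025, 0.001], [0.001, -0.005, -1.0]]
ft_force: [0.0, -0.6, 0.1]
finger_gap: 0.0939
finger_force: 0.0
```

```bash
python3 - <<'E'
from h import *
st(); T=vision.camera_model('top');S=vision.camera_model('scene')
print('spare rail',tri([(T,(415.34,224.84)),(S,(238.02,162.42))]))
b=vision.get_image('top'); cv2.imwrite('pics/t10.png',b)
a=cv2.imread('pics/top0.png'); d=cv2.absdiff(a,b).max(2)
for nm,(x,y,r) in dict(mandarin=(349,207,9),timer=(371,183,11),avocado=(189,210,12)).items(): print(nm,d[y-r:y+r,x-r:x+r].mean())
h=cv2.cvtColor(b[178:250,222:328],cv2.COLOR_BGR2HSV); k=((h[...,1]<70)&(h[...,2]<110)).astype(np.uint8); n,l,s,c=cv2.connectedComponentsWithStats(k)
for i in range(1,n):
    if s[i][4]>60:
        q=c[i]+[222,178]; print('board blob',s[i],q,np.round(plane(T,q,.05),3)); 
        P=cv2.boxPoints(cv2.minAreaRect(np.argwhere(l==i)[:,::-1].astype(np.float32)))+[222,178]; print(np.round([plane(T,p,.05)[:2] for p in P],3).tolist())
E
```

```text
t 34.55 pos [ 306.3 -125.7  241.8] F [ 0.04 -0.63  0.05] gap 93.9 ff 0.0
spare rail (array([ 0.40983595, -0.17856996,  0.12491932]), [np.float64(3.340261794653915), np.float64(3.3402617946540483)])
mandarin 10.450617283950617
timer 8.659090909090908
avocado 7.059027777777778
board blob [ 33  22  39  25 829] [273.90470446 212.0615199 ] [0.433 0.157 0.05 ]
[[0.404, 0.205], [0.464, 0.204], [0.462, 0.109], [0.403, 0.11]]
```

```bash
python3 -c "
from cell import robot
print(robot.sign_off())"
```

```text
the job is handed in; nothing more can be done
None
```

I found the weak clip on the stand at the left of the row (top view). Its card is now pressed fully home in the spare stand, the emptied stand is upright on the board, and the job is handed in at about 35 s with the good stands and bystanders in place.

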